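Close a two-part casting mould and clamp it with its draw latch

TASK

Close the empty aluminium casting mould and clamp it: push the sliding half in along its pins until it just rests against the rubber seal, hook the steel U-bolt over the keeper and draw it back snug under the lip, then press the blue lever down past centre until it lies fully home and stays there. Work by feel and gently, a light hand's push throughout (about 10 N, never above 25 N): do not ram the half into its seal, knock the U-bolt hard on the keeper, or lean on the lever once it is home. Leave the other things on the desk where they are.

Things in the scene. Friction and masses are not known exactly. Their poses are not given: they have to be found in the camera images.
- mould: Two-part aluminium casting mould on a plywood base (200 x 126 mm, top 15 mm up); fixed. Origin on the desk under the seam; x points along the guide pins from fixed to sliding half (opening direction), y across, z up. Fixed half: x -60..0, y -55..55, z 15..63 mm. Steel guide pins, 10 mm thick, at y = -43 and +43, z = 36, reach to x = 90 mm. The draw latch is on the fixed half's top.
- sliding_half: Sliding half of the mould: block 54 mm long in x, y -55..55, 48 mm high. Origin on the base plane under its seam face, axes as the mould's. In the mould frame its x is 5.5 mm when it just touches the rubber seal, up to 49.5 fully open, less when the seal is squeezed (stiff: about 30 N per mm). Slides with about 2 N of friction and stays where it is left.
- rear_face (a point): Middle of the sliding half's flat rear face (the face to push on), 40 mm above the desk; axes as the mould's, so x is the face's outward normal. In the mould frame its x is 59.5 mm when the half just touches the seal. The guide pins stick out up to 31 mm beside it, at y = -43 and +43.
- lever_pivot (a point): Axis of the latch lever, in the mould frame at x = -32, y = 0, z = 92 mm; axes as the mould's. With the lever at q rad the U-bolt's trunnion is at x = -32 - 20 cos(q - 0.12), z = 92 + 20 sin(q - 0.12) mm: raising the lever carries it towards the keeper, and the lever follows when the U-bolt is pulled or pushed lengthwise.
- lever (a joint): Angle of the latch lever, rad: 0 = home, level, pointing to the mould's -x; upper stop 1.48 (nearly upright). Stiff pivot (0.05 Nm): stays where left. Once hooked, lowering it takes about 4 to 12 N pushed square at 65 mm from the pivot, most near 0.5 rad; below about 0.12 rad it is past centre and pulls itself home.
- grip: Blue plastic grip on the lever, 52 x 22 x 10 mm, origin at its centre, 66 mm from the lever's pivot; x runs along the lever towards the pivot, z is the normal of its upper (pushed) face, 7 mm above the pivot's axis when home.
- trunnion (a point): Pivot of the U-bolt on the lever, 20 mm from the lever's pivot; x points along the U-bolt's legs to its end bar. U-bolt: steel rod 7 mm thick, legs at y = -20 and +20 (47 mm over the outsides). The end bar's centre line is nominally 77.5 mm from here, but the nuts may be set 1.2 mm shorter or longer (not measured); a longer one clamps more softly.
- bail (a joint): Angle of the U-bolt about its trunnion, relative to the lever, rad: its rise above level = this value minus the lever value. Stiff pivot (0.05 Nm): it stays where put and turns along with the lever, so it lifts away when the lever is lowered unless its bar sits under the keeper's lip.
- keeper: Steel keeper on the sliding half, a C in side view open to +x. Origin where the end bar's centre seats; axes as the mould's. Stem 22 mm wide, far face at x = -3.5 mm; lip x -10.5..3.5, z 5.5..9.5 mm; foot 30 mm wide, top at z = -4, to x = 20. The bar comes down beyond the lip (centre x at least 7; lever at its upper stop leaves 1.5 to 4 mm), then back to x = 0.
- gear_a: Teal printed gear, 47 mm, 16 mm high, origin under its centre; leave alone.
- gear_b: Orange printed gear, 31 mm, 14 mm high; leave alone.
- sanding_block: Orange foam sanding block, 60 x 90 x 24 mm; leave alone.
- electrical_tape: Black roll of tape, 53 mm, 19 mm high; leave alone.
- screwdriver_b: Small orange-handled screwdriver, 132 mm long; leave alone.
- nozzle_jar: Small clear jar with a black lid, 47 mm, 46 mm high; leave alone.
- ipa_bottle: White squeeze bottle with a red spout, 215 mm high; leave alone.

How it is judged:
On the way, in this order (a step that is already met when the one before it is completed fails the run):
1. the sliding half is pushed home to the seal while the latch is still open (x of rear_face in the frame of mould below 0.0607 m and value of joint lever above 0.6 rad), for 0.2 s.
2. the U-bolt is hooked: with the lever on its way down it draws on the keeper (contact force between keeper and anything else above 8 N and value of joint lever between 0.15 and 0.95 rad and x of rear_face in the frame of mould below 0.0592 m), for 0.05 s.
At the end, for the whole second after the job is handed in: The lever lies home (within 0.05 rad), the U-bolt pulls on the keeper with more than 20 N and holds the sliding half at least 0.6 mm into its seal; the seven loose things on the desk are within 20 mm of where they stood (value of joint lever below 0.05 rad and x of rear_face in the frame of mould below 0.0589 m and contact force between keeper and anything else above 20 N and distance of each of gear_a, gear_b, sanding_block, electrical_tape, screwdriver_b, nozzle_jar, ipa_bottle from where it was at the start of the episode below 0.02 m); the robot touches nothing.
It fails at once if the sliding half is pushed with more than 25 N (contact force between the fingers and sliding_half above 25 N).
It fails at once if the keeper is struck or pulled with more than 25 N while the lever is still up (above 1.0 rad) (value of joint lever above 1 rad and contact force between keeper and anything else above 25 N).
It fails at once if the lever's grip is pressed with more than 25 N (contact force between the fingers and grip above 25 N).
It fails at once if a loose bystander is shoved by more than 30 mm (distance of any of gear_a, gear_b, sanding_block, electrical_tape, screwdriver_b, nozzle_jar, ipa_bottle from where it was at the start of the episode above 0.03 m).
It also fails if it takes over 69 s, if anything falls off the work surface, if the arm or the gripper's body presses on something with over 40 N, if the wrist force passes 120 N, or if a joint passes its speed limit or range.

ROBOT

A 6-joint arm with a two-finger parallel gripper is mounted at the origin on a cart in front of the work surface, level with it; the furniture and walls round the work are solid. World frame = base frame: x ahead of the robot, y to its left, z up, the work surface at z = 0. Lengths are in m, angles in rad, forces in N, time in s.
With the tool pointing down it reaches from about 0.3 to 0.875 m from the base axis. Payload 6.4 kg.
Tool frame: the origin (TCP) lies midway between the tips of the shut fingers; the grasp point (between the pads) lies ctrl.grip_depth behind it (ctrl.grip_depth is the distance from the TCP to the grasp point, in m); x points along the fingers, y is the direction in which the jaws open and shut, and the axes are right-handed (so a half turn about x gives the same grasp; the last joint's range is limited). The gripper opens to 85 mm and grips with 20 to 120 N. Pads are 22 mm wide; open, the fingers measure 114 mm over their backs; the gripper's body (76 mm by 85 mm) begins 54 mm behind the grasp point. The pads swing forward as they close: fully open they stand 13 mm farther back than shut.
Start: joints at [-1.336, 0.181, 1.607, -0, 1.354, -0.206], TCP at [0.245, -0.52, 0.231] pointing down, gripper open.
Joint ranges: [-2.99, 2.99], [-0.89, 2.07], [0.3, 2.58], [-1.14, 4.28], [0, 2.63], [-3.12, 3.12]. Speed limits (rad/s): [2.57, 2.57, 3.01, 3.14, 3.14, 3.14].

INTERFACE

Orientations are given as a unit quaternion [w, x, y, z].
In Python, from bench import ctrl gives the robot as it stands.
- The arm moves only by the tool carry_out, never from a script. Its argument "motion" is one flat list of numbers, 7 for each row, row after row: the turn, a rotation vector about the tool's x, y, z in degrees, then the shift along the tool's x, y, z in m, then the gripper's target within -1 to 1 (shut at 1, half-way at 0, fully open at -1). A call has 1 to 10 rows; each row shifts and turns the pose as measured when the row begins, along the tool's axes as they then stand; what a row does not reach is not made up. A row lasts 1/10 s, in which the tool goes at most 50 mm and 8.59 degrees, less where a joint would pass 70% of its speed; a pose out of reach is approached as far as the arm can. A call with a gripper value outside its range is refused whole. The fingers move at their own pace and stop on an object; the grip force is fixed at half the most. Time passes only in rows, so rows that do not move let the fingers close. It gives the time, the measured TCP pose, the force and the opening at its end, in the units of the state.
- ctrl.get_obs(): the state, without advancing time (a new reading comes with each control period).
- ctrl.camera(name): name is "scene" or "top"; returns the picture (420x560x3 uint8, blue, green, red); there is no depth.
- ctrl.camera_params(name): a dict with "mtx" (3x3 intrinsics, pixels), "pose" (4x4, takes a point from camera to world coordinates). Camera axes: x right, y down, z forward; pixel columns grow to the right and rows downward; lengths in m; the calibration is good to about 2 mm. A picture is of the moment at which its call begins. camera_params takes no time and is no camera call.
- ctrl.hand_in(): hands the job in, once; it reports no verdict.
Trained networks look in the newest picture that a camera, given by its name, has taken for a name from the list of things; names that differ only in an ending like _2 or _b are one class to them, and where a whole thing is asked for, a point or a joint stands for the part that bears it (a point fixed in the world has none). Each returns a list of dicts, best first, with "conf" (0 to 1); they miss things now and then, are a little off and sometimes report something else, mostly with a low value. They report only what shows in the picture. A call takes as long as a camera call.
- ctrl.boxes_of(camera, thing): "point" ([x, y, z] in m, in the coordinates of the camera as it stood for that picture, good to about 4 mm: the middle of the surface that is visible of it).
- ctrl.trace(camera, thing): "pixels" (420x560 bool, what is visible of it).
- ctrl.landmark_of(camera, thing): "point" ([x, y, z] in m, in the coordinates of the camera as it stood for that picture, good to about 4 mm: a listed point, or the origin of a listed thing).
The state is a dict: "time_s": time; "q": joint angles; "dq": joint speeds; "joint_efforts": joint torques, N m; "eef_pos": TCP position; "eef_rot": TCP orientation; "wrist_force": force on the tool from outside, world axes, zero at the start; "torque": the same for the moment, N m; "opening": opening from 0.0 (shut) to 1.0 (fully open).
Only numpy, scipy, OpenCV 4.12 (cv2) and the standard library are available. Lean on these libraries where they do the work, as an engineer would, in place of code of your own. Each camera call takes 0.05 s, during which the arm holds its last target. There are 200 camera calls.

## Working session

There is one attempt and no reset: what is moved stays moved. The work goes in short steps, Python scripts to look and compute and a tool call to move; the robot and the scene stay as the last step left them, time stands still between calls to the robot, and variables do not carry over. Pictures are saved under pics/ and viewed, about 8 in all and at most 12, crops included, and the job is handed in when it is done.

Besides the shell and the picture viewer there is one more tool, called after "Request:" by a JSON object that holds its "method" and its "body". carry_out: Moves the arm, as the interface text tells. Its arguments: {"type":"object","properties":{"motion":{"type":"array"}},"required":["motion"]}

```bash
ls; mkdir -p pics
cat > h.py <<'E'
import numpy as np, cv2
from bench import ctrl
from scipy.spatial.transform import Rotation as R
def w(cam,p):
    T=np.array(ctrl.camera_params(cam)["pose"]); return T[:3,:3]@np.array(p)+T[:3,3]
def lm(cam,n,f=None):
    r=(f or ctrl.landmark_of)(cam,n)
    return [(round(d["conf"],2),w(cam,d["point"]).round(4).tolist()) for d in r[:2]]
def px(cam,P):
    c=ctrl.camera_params(cam);T=np.array(c["pose"]);q=T[:3,:3].T@(np.array(P)-T[:3,3]);u=np.array(c["mtx"])@q;return u[:2]/u[2]
E
python3 - <<'E'
from h import *
for c in("scene","top"):
    cv2.imwrite(f"pics/{c}0.png",ctrl.camera(c))
    p=ctrl.camera_params(c);print(c,np.round(p["mtx"],1).tolist(),np.round(p["pose"],3).tolist())
    for n in["mould","sliding_half","rear_face","lever_pivot","grip","trunnion","keeper"]:
        print(c,n,lm(c,n))
o=ctrl.get_obs();print({k:np.round(v,3) for k,v in o.items()},ctrl.grip_depth)
E
```

```text
pics
scene [[501.4, 0.0, 283.2], [0.0, 501.4, 215.0], [0.0, 0.0, 1.0]] [[-0.648, -0.552, 0.525, 0.012], [-0.762, 0.482, -0.433, 0.445], [-0.015, -0.68, -0.733, 0.915], [0.0, 0.0, 0.0, 1.0]]
scene mould [(0.95, [0.4884, -0.0307, -0.001])]
scene sliding_half [(0.63, [0.4815, -0.0651, -0.0027]), (0.52, [0.6694, 0.0427, 0.0049])]
scene rear_face [(0.72, [0.4811, -0.1186, 0.0396]), (0.34, [0.7755, 0.2133, 0.0024])]
scene lever_pivot [(0.67, [0.4917, -0.0015, 0.0886])]
scene grip [(0.71, [0.4923, 0.0435, 0.1396])]
scene trunnion [(0.86, [0.4898, 0.0129, 0.1064])]
scene keeper [(0.88, [0.4813, -0.086, 0.0935])]
top [[395.9, 0.0, 275.8], [0.0, 395.9, 212.1], [0.0, 0.0, 1.0]] [[-0.004, -0.996, 0.095, 0.503], [-1.0, 0.006, 0.022, -0.052], [-0.022, -0.094, -0.995, 0.921], [0.0, 0.0, 0.0, 1.0]]
top mould [(0.73, [0.4846, -0.0327, 0.0049])]
top sliding_half [(0.69, [0.4835, -0.0688, -0.0022])]
top rear_face [(0.74, [0.4804, -0.1163, 0.036]), (0.64, [0.4114, -0.2841, -0.0018])]
top lever_pivot [(0.72, [0.4891, -0.005, 0.0967])]
top grip [(0.51, [0.4932, 0.034, 0.1373])]
top trunnion [(0.71, [0.4815, -0.1194, 0.039]), (0.62, [0.4929, 0.0134, 0.1008])]
top keeper [(0.66, [0.4798, -0.0882, 0.0953])]
{'time_s': np.float64(0.8), 'q': array([-1.336,  0.181,  1.607,  0.   ,  1.354, -0.206]), 'dq': array([-0.001,  0.002, -0.001,  0.002, -0.001,  0.   ]), 'joint_efforts': array([ 1.0000e-03, -4.4479e+01, -3.5167e+01, -0.0000e+00,  1.0000e-03,
       -0.0000e+00]), 'eef_pos': array([ 0.245, -0.52 ,  0.231]), 'eef_rot': array([ 0.155,  0.69 ,  0.155, -0.69 ]), 'wrist_force': array([-0.487,  0.148,  0.904]), 'torque': array([-0.042,  0.028,  0.021]), 'opening': np.float64(0.996)} 0.0187
```

View pics/scene0.png

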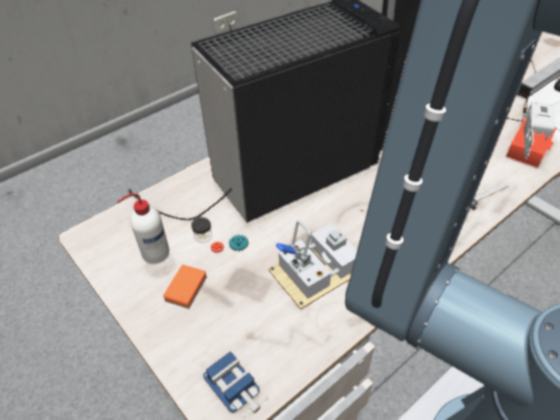

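View pics/top0.png

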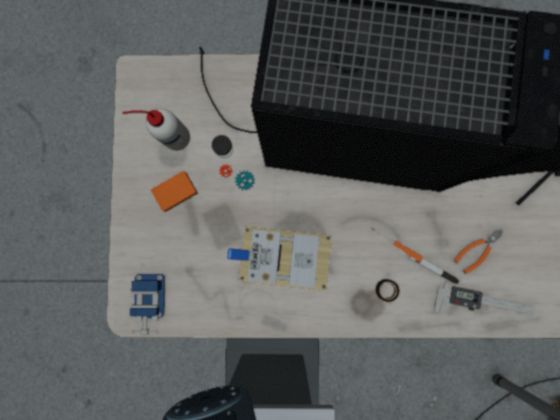

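The scene picture shows the mould around pixel (315,265), with the blue lever at (287,248). In the top picture the mould is around (285,260), with its opening side to the right (world -y). Next I'll zoom in.

Run:
```python
from h import *
a=cv2.imread("pics/scene0.png")[205:310,260:365];b=cv2.imread("pics/top0.png")[220:300,222:337]
a=cv2.resize(a,(395,395),interpolation=cv2.INTER_CUBIC);b=cv2.resize(b,None,fx=3.5,fy=3.5,interpolation=cv2.INTER_CUBIC)
b=cv2.copyMakeBorder(b,0,395-b.shape[0],0,0,0)
cv2.imwrite("pics/z0.png",np.hstack([a,b]))
# base outline by edges from yellow plywood
for c in("top","scene"):
  for n in("mould","sliding_half"):
    t=ctrl.trace(c,n)
    for d in t[:1]:
        m=d["pixels"].astype(np.uint8);ys,xs=np.nonzero(m);print(c,n,d["conf"],xs.min(),xs.max(),ys.min(),ys.max(),cv2.minAreaRect(np.c_[xs,ys].astype(np.float32)))
for n in["lever","bail","grip"]:
  for c in("scene","top"):
    print(n,c,lm(c,n,ctrl.boxes_of), lm(c,n))
for n in["gear_a","gear_b","sanding_block","electrical_tape","screwdriver_b","nozzle_jar","ipa_bottle"]: print(n,lm("top",n))
```

```text
top mould 0.93 227 330 227 290 ((277.8272705078125, 257.5592041015625), (102.2584457397461, 55.733272552490234), 5.856013774871826)
top sliding_half 0.83 289 317 234 287 ((303.0902099609375, 260.5082092285156), (25.621614456176758, 51.514835357666016), 5.19442892074585)
scene mould 0.91 269 357 219 307 ((311.60809326171875, 261.13421630859375), (77.5893325805664, 84.26630401611328), 43.02506637573242)
scene sliding_half 0.71 311 356 223 277 ((334.75, 248.25), (53.740108489990234, 33.23401641845703), 45.0)Traceback (most recent call last):
  File "<stdin>", line 14, in <module>
  File "h.py", line 7, in lm
    r=(f or ctrl.landmark_of)(cam,n)
ValueError: it knows: electrical_tape, gear, grip, ipa_bottle, keeper, lever_pivot, mould, nozzle_jar, rear_face, sanding_block, screwdriver, sliding_half, trunnion
```

View pics/z0.png

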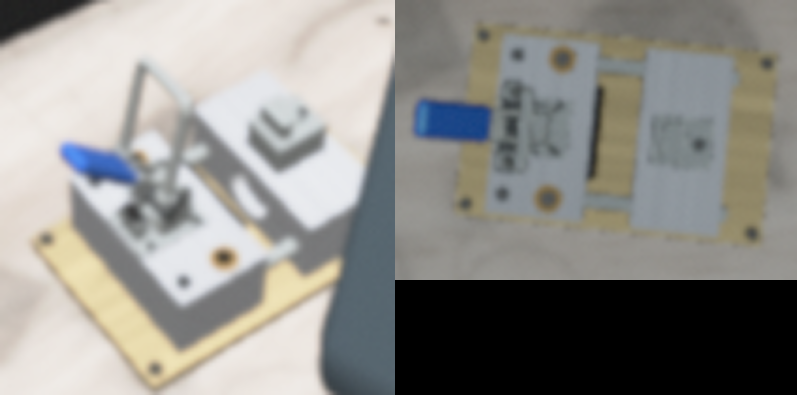

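The crops show the sliding half open by roughly 30 mm. The lever is raised about 0.8 rad and the U-bolt is standing up. Next I'll fit the mould pose from the block corners.

```bash
cat >> h.py <<'E'
def mw(X,p):  # mould->world, X=[x,y,yaw]
    c,s=np.cos(X[2]),np.sin(X[2]);p=np.atleast_2d(p);return np.c_[X[0]+c*p[:,0]-s*p[:,1],X[1]+s*p[:,0]+c*p[:,1],p[:,2]]
E
python3 - <<'E'
from h import *
from scipy.optimize import least_squares
# crop px -> full
f=lambda L:np.array(L)/3.5+[222-395/3.5,220]
F=f([(503,37),(600,43),(583,220),(487,210)]);S=f([(648,50),(733,57),(720,237),(633,230)])
# image up = world +x ; mould x -> right, so mould y: +90deg from x (world -y) => world +x (up)
fp=np.array([(-60,55,63),(0,55,63),(0,-55,63),(-60,-55,63)])/1e3
sp=np.array([(0,55,63),(54,55,63),(54,-55,63),(0,-55,63)])/1e3
def res(X):
    P=mw(X,fp);Q=mw(X,sp+[X[3],0,0]);return np.r_[[px("top",p) for p in P]-F,[px("top",p) for p in Q]-S].ravel()
r=least_squares(res,[.487,-.03,-1.67,.035]);X=r.x;print(X,r.fun.round(1))
for n,p in dict(origin=(0,0,0),piv=(-32,0,92),rear=(54+X[3]*1e3,0,40)).items(): print(n,mw(X,np.array(p)/1e3))
for c in("scene","top"):
  for n in["mould","lever_pivot","sliding_half","rear_face","keeper","trunnion","grip"]:
    for cf,P in lm(c,n)[:2]:
      d=np.array(P)[:2]-X[:2];c_,s_=np.cos(X[2]),np.sin(X[2]);print(c,n,cf,((c_*d[0]+s_*d[1])*1e3).round(1),((-s_*d[0]+c_*d[1])*1e3).round(1),P[2]*1e3)
a=cv2.imread("pics/scene0.png")
for q in((139,62),(185,103),(122,150),(180,170)): pass
# bar ends in scene crop (scale 395/105): solve rise with both ends
E0=np.array([(143,62),(190,103)])/(395/105)+[260,205]
def rb(v): 
    P=mw(X,np.array([(v[0],20,v[1]),(v[0],-20,v[1])]));return (np.array([px("scene",p) for p in P])-E0).ravel()
b=least_squares(rb,[-.04,.18]);print("bar x z",b.x,b.fun.round(1))
E
```

```text
[ 0.48491208 -0.03775339 -1.66974631  0.02978044] [ 0.2 -0.7  0.   0.2  0.   0.8 -0.4  0.9 -0.  -0.5  0.6 -0.1 -0.1 -0.2
 -0.4 -0.7]
origin [[ 0.48491208 -0.03775339  0.        ]]
piv [[ 0.48807332 -0.00590992  0.092     ]]
rear [[ 0.47663553 -0.12112402  0.04      ]]
scene mould 0.95 -7.4 2.8 -1.0
scene lever_pivot 0.67 -36.7 3.2 88.6
scene sliding_half 0.63 27.5 -0.7 -2.7
scene sliding_half 0.52 -98.3 175.6 4.8999999999999995
scene rear_face 0.72 80.8 4.2 39.6
scene rear_face 0.34 -278.5 264.4 2.4
scene keeper 0.88 48.4 1.2 93.5
scene trunnion 0.86 -50.9 -0.1 106.39999999999999
scene grip 0.71 -81.6 -0.7 139.6
top mould 0.73 -5.0 -0.8 4.8999999999999995
top lever_pivot 0.72 -33.0 0.9 96.69999999999999
top sliding_half 0.69 31.0 1.7 -2.2
top rear_face 0.74 78.6 3.3 36.0
top rear_face 0.64 252.4 -48.8 -1.8
top keeper 0.66 50.7 -0.1 95.3
top trunnion 0.71 81.6 4.7 39.0
top trunnion 0.62 -51.7 2.9 100.8
top grip 0.51 -72.2 1.2 137.3
bar x z [-0.51840404  1.03693623] [-528.2 -543.3 -523.5 -538.7]
```

```bash
cat >> h.py <<'E'
X=np.array([.4849,-.0368,-1.6697])   # mould pose estimate
def tcp():
    o=ctrl.get_obs();q=o["eef_rot"];Rt=R.from_quat([q[1],q[2],q[3],q[0]]).as_matrix();Rm=R.from_euler("z",X[2]).as_matrix()
    d=np.array(o["eef_pos"])-[X[0],X[1],0];return o,Rm.T@d*1e3,Rm.T@Rt,Rm
def go(target_mm,Rgoal=None):
    """total shift in tool axes (mm) and total rotvec (deg, tool axes)"""
    o,p,Rt,Rm=tcp();s=Rt.T@(np.array(target_mm)-p)
    print("t",round(o["time_s"],2),"tcp_mould",p.round(1),"F_mould",(Rm.T@o["wrist_force"]).round(1),"open",round(o["opening"],2))
    print("shift tool mm",s.round(1),"rot",np.rad2deg(R.from_matrix(Rt.T@(Rgoal if Rgoal is not None else Rt)).as_rotvec()).round(1));print("tool axes in mould (cols)",Rt.round(2).tolist())
DN=np.array([[0,0,-1],[0,-1,0],[-1,0,0]]).T  # placeholder, tool x=-z
def ori(xd,yd): xd=np.array(xd,float);xd/=np.linalg.norm(xd);yd=np.array(yd,float);return np.c_[xd,yd,np.cross(xd,yd)]
E
python3 - <<'E'
from h import *
go([130,0,120],ori([0,0,-1],[0,1,0]));go([130,0,120],ori([0,0,-1],[0,-1,0]))
print(ctrl.get_obs()["q"], X)
E
```

```text
t 1.75 tcp_mould [ 504.5 -190.7  231.3] F_mould [ 0.2  1.  -0.4] open 1.0
shift tool mm [ 111.3 -223.3 -356. ] rot [-59.1   0.   -0. ]
tool axes in mould (cols) [[0.0, 0.86, 0.51], [0.0, 0.51, -0.86], [-1.0, 0.0, 0.0]]
t 1.75 tcp_mould [ 504.5 -190.7  231.3] F_mould [ 0.2  1.  -0.4] open 1.0
shift tool mm [ 111.3 -223.3 -356. ] rot [120.9  -0.   -0. ]
tool axes in mould (cols) [[0.0, 0.86, 0.51], [0.0, 0.51, -0.86], [-1.0, 0.0, 0.0]]
[-1.33630522e+00  1.80773530e-01  1.60697586e+00  7.03346728e-06
  1.35381016e+00 -2.06304541e-01] [ 0.4849 -0.0368 -1.6697]
```

Request:
{"method": "carry_out", "body": {"motion": [-8.44,0,0,0,0,0,1,-8.44,0,0,0,0,0,1,-8.44,0,0,0,0,0,1,-8.44,0,0,0,0,0,1,-8.44,0,0,0,0,0,1,-8.44,0,0,0,0,0,1,-8.44,0,0,0,0,0,1,0,0,0,0,0.019,-0.037,1,0,0,0,0,0.019,-0.037,1,0,0,0,0,0.019,-0.037,1]}}

```text
time_s: 2.75
eef_pos: [0.3093, -0.4152, 0.2309]
eef_rot: [-0.48, -0.519, -0.479, 0.52]
wrist_force: [0.0, 0.4, -0.3]
opening: -0.002
```

Request:
{"method": "carry_out", "body": {"motion": [0,0,0,0,0.019,-0.037,1,0,0,0,0,0.019,-0.037,1,0,0,0,0,0.019,-0.037,1,0,0,0,0,0.019,-0.037,1,0,0,0,0,0.019,-0.037,1,0,0,0,0,0.019,-0.037,1]}}

```text
time_s: 3.35
eef_pos: [0.4446, -0.1946, 0.2316]
eef_rot: [-0.481, -0.52, -0.477, 0.521]
wrist_force: [0.6, 0.3, 0.1]
opening: -0.0
```

Run:
```python
from h import *
go([125,0,36],ori([0,0,-1],[0,1,0]))
```

```text
t 3.35 tcp_mould [161.  -24.5 231.6] F_mould [-0.3  0.6  0.1] open -0.0
shift tool mm [195.5  24.6 -36.4] rot [ 1.   0.2 -0.2]
tool axes in mould (cols) [[0.0, -0.02, 1.0], [0.0, 1.0, 0.02], [-1.0, 0.0, 0.0]]
```

Request:
{"method": "carry_out", "body": {"motion": [1,0,0,0.02,0.012,-0.02,1,0,0,0,0.035,0.0125,-0.02,1,0,0,0,0.045,0,0,1,0,0,0,0.045,0,0,1,0,0,0,0.03,0,0,1,0,0,0,0.02,0,0,1,0,0,0,0,0,0,1]}}

```text
time_s: 4.05
eef_pos: [0.4806, -0.1515, 0.0339]
eef_rot: [0.482, 0.523, 0.472, -0.521]
wrist_force: [0.7, -0.4, -0.1]
opening: -0.002
```

Run:
```python
from h import *
cv2.imwrite("pics/top1.png",cv2.resize(ctrl.camera("top")[220:300,222:352],None,fx=5,fy=5,interpolation=cv2.INTER_CUBIC))
go([110,0,36],ori([0,0,-1],[0,1,0]))
```

```text
t 4.1 tcp_mould [115.    8.   35.3] F_mould [-0.2 -0.2  0.3] open -0.0
shift tool mm [-0.9 -8.  -5.1] rot [ 0.5  0.5 -0.8]
tool axes in mould (cols) [[0.01, -0.01, 1.0], [0.01, 1.0, 0.01], [-1.0, 0.01, 0.01]]
```

View pics/top1.png

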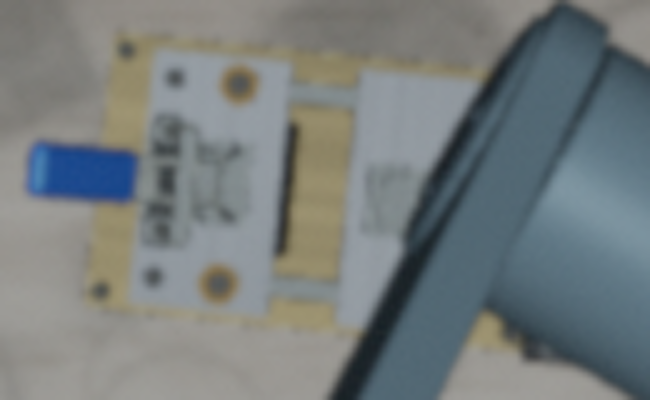

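Wrist is over the rear of the half, which is still at the same opening. Now I'll centre and approach.

Request:
{"method": "carry_out", "body": {"motion": [0.5,0.5,-0.8,0,-0.008,-0.006,1,0,0,0,0,0,-0.005,1,0,0,0,0,0,-0.004,1,0,0,0,0,0,-0.003,1]}}

```text
time_s: 4.5
eef_pos: [0.478, -0.1341, 0.0401]
eef_rot: [0.477, 0.526, 0.472, -0.523]
wrist_force: [0.3, -0.4, -0.4]
opening: -0.0
```

Request:
{"method": "carry_out", "body": {"motion": [0,0,0,0,0,-0.003,1,0,0,0,0,0,-0.003,1,0,0,0,0,0,-0.003,1]}}

```text
time_s: 4.8
eef_pos: [0.4799, -0.1252, 0.0415]
eef_rot: [0.478, 0.525, 0.471, -0.523]
wrist_force: [-0.1, -2.6, -1.2]
opening: 0.003
```

Run:
```python
from h import *
go([97,0,36],ori([0,0,-1],[0,1,0]))
```

```text
t 4.8 tcp_mould [88.5  3.7 41.5] F_mould [ 2.6  0.1 -1.2] open 0.0
shift tool mm [ 5.5 -3.8  8.5] rot [-0.   0.3 -0.6]
tool axes in mould (cols) [[0.0, 0.0, 1.0], [0.01, 1.0, -0.0], [-1.0, 0.01, 0.0]]
```

Request:
{"method": "carry_out", "body": {"motion": [0,0,0,0,0,-0.003,1,0,0,0,0,0,-0.003,1,0,0,0,0,0,-0.002,1]}}

```text
time_s: 5.1
eef_pos: [0.4807, -0.1169, 0.0415]
eef_rot: [0.478, 0.525, 0.471, -0.523]
wrist_force: [-1.8, -2.1, 0.6]
opening: -0.002
```

Request:
{"method": "carry_out", "body": {"motion": [0,0,0,0,0,-0.002,1,0,0,0,0,0,-0.001,1]}}

```text
time_s: 5.3
eef_pos: [0.4811, -0.1136, 0.0415]
eef_rot: [0.478, 0.525, 0.471, -0.523]
wrist_force: [-0.8, -2.6, 0.1]
opening: 0.002
```

Run:
```python
from h import *
cv2.imwrite("pics/top2.png",cv2.resize(ctrl.camera("top")[220:300,222:352],None,fx=5,fy=5,interpolation=cv2.INTER_CUBIC))
go([73,0,36],ori([0,0,-1],[0,1,0]))
```

```text
t 5.35 tcp_mould [76.7  3.8 41.5] F_mould [ 1.6 -0.5  0.9] open -0.0
shift tool mm [ 5.4 -3.8 -3.7] rot [-0.   0.3 -0.6]
tool axes in mould (cols) [[0.01, 0.0, 1.0], [0.01, 1.0, -0.0], [-1.0, 0.01, 0.01]]
```

View pics/top2.png

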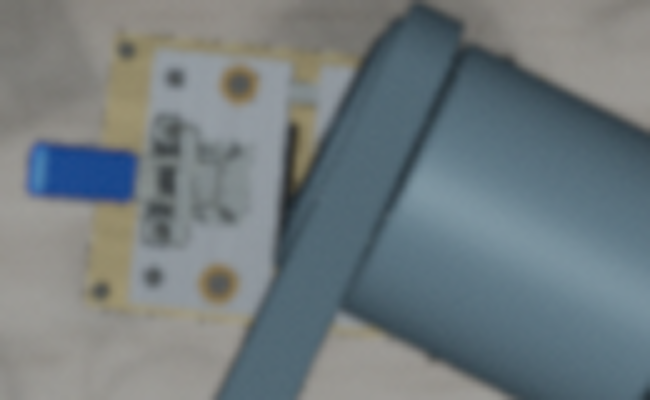

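The half is now about 12–13 mm from the fixed half (edges at px 293 and 322), so roughly 7 mm remains to the seal.

Request:
{"method": "carry_out", "body": {"motion": [0,0,0,0,0,-0.0015,1,0,0,0,0,0,-0.0015,1,0,0,0,0,0,-0.001,1]}}

```text
time_s: 5.65
eef_pos: [0.4815, -0.1095, 0.0415]
eef_rot: [0.478, 0.525, 0.471, -0.523]
wrist_force: [-1.0, -2.3, 1.1]
opening: -0.0
```

Request:
{"method": "carry_out", "body": {"motion": [0,0,0,0,0,-0.0007,1,0,0,0,0,0,-0.0007,1]}}

```text
time_s: 5.85
eef_pos: [0.4817, -0.1079, 0.0415]
eef_rot: [0.478, 0.525, 0.471, -0.523]
wrist_force: [-0.7, -2.0, -0.1]
opening: -0.002
```

Request:
{"method": "carry_out", "body": {"motion": [0,0,0,0,0,-0.0007,1]}}

```text
time_s: 5.95
eef_pos: [0.4818, -0.1072, 0.0415]
eef_rot: [0.478, 0.525, 0.471, -0.523]
wrist_force: [-1.2, -2.4, 0.2]
opening: -0.002
```

Request:
{"method": "carry_out", "body": {"motion": [0,0,0,0,0,-0.0007,1]}}

```text
time_s: 6.05
eef_pos: [0.4818, -0.1065, 0.0415]
eef_rot: [0.478, 0.525, 0.471, -0.523]
wrist_force: [0.3, -1.5, 0.2]
opening: -0.001
```

Request:
{"method": "carry_out", "body": {"motion": [0,0,0,0,0,-0.0005,1,0,0,0,0,0,-0.0005,1]}}

```text
time_s: 6.25
eef_pos: [0.4819, -0.1062, 0.0415]
eef_rot: [0.479, 0.525, 0.47, -0.524]
wrist_force: [-1.3, -6.0, -0.0]
opening: -0.004
```

Request:
{"method": "carry_out", "body": {"motion": [0,0,0,0,0,-0.0004,1]}}

```text
time_s: 6.35
eef_pos: [0.4819, -0.1063, 0.0416]
eef_rot: [0.479, 0.524, 0.47, -0.524]
wrist_force: [-1.9, -5.0, 0.2]
opening: 0.003
```

Request:
{"method": "carry_out", "body": {"motion": [0,0,0,0,0,-0.0004,1]}}

```text
time_s: 6.45
eef_pos: [0.4819, -0.1063, 0.0416]
eef_rot: [0.479, 0.524, 0.47, -0.524]
wrist_force: [-1.5, -4.8, -0.5]
opening: -0.0
```

Request:
{"method": "carry_out", "body": {"motion": [0,0,0,0,0,-0.0004,1]}}

```text
time_s: 6.55
eef_pos: [0.4819, -0.1063, 0.0416]
eef_rot: [-0.479, -0.524, -0.47, 0.524]
wrist_force: [-2.0, -5.1, -0.6]
opening: -0.002
```

Request:
{"method": "carry_out", "body": {"motion": [0,0,0,0,0,-0.0008,1,0,0,0,0,0,-0.0008,1,0,0,0,0,0,-0.0008,1]}}

```text
time_s: 6.85
eef_pos: [0.4819, -0.1062, 0.0416]
eef_rot: [-0.48, -0.523, -0.469, 0.525]
wrist_force: [-1.8, -7.4, -1.4]
opening: -0.0
```

Run:
```python
from h import *
go([73,0,36],ori([0,0,-1],[0,1,0]))
```

```text
t 6.85 tcp_mould [69.4  3.9 41.6] F_mould [ 7.6 -1.  -1.4] open -0.0
shift tool mm [ 5.6 -4.   3.6] rot [ 0.   0.7 -0.5]
tool axes in mould (cols) [[0.01, -0.0, 1.0], [0.01, 1.0, 0.0], [-1.0, 0.01, 0.01]]
```

The half is against the seal: it stalled at TCP x 69.4 with about 7 N. Now I'll retreat, rise, and cross to the lever side.

Request:
{"method": "carry_out", "body": {"motion": [0,0,0,0,0,0.012,1,0,0,0,-0.02,0,0.01,1,0,0,0,-0.045,0,0,1,0,0,0,-0.045,0,0,1,0,0,0,-0.045,0,0,1,0,0,0,-0.045,0,0,1,0,0,0,-0.01,0,0,1]}}

```text
time_s: 7.55
eef_pos: [0.4761, -0.1252, 0.2567]
eef_rot: [0.476, 0.524, 0.473, -0.524]
wrist_force: [0.8, -0.4, -0.5]
opening: 0.002
```

Request:
{"method": "carry_out", "body": {"motion": [0,0,0,0,0,-0.03,1,0,0,0,0,0,-0.04,1,0,0,0,0,0,-0.04,1,0,0,0,0,0,-0.04,1,0,0,0,0,0,-0.04,1,0,0,0,0,0,-0.04,1,0,0,0,0,0,-0.01,1]}}

```text
time_s: 8.25
eef_pos: [0.5019, 0.1195, 0.2569]
eef_rot: [0.475, 0.528, 0.472, -0.523]
wrist_force: [-0.2, 0.1, -0.6]
opening: -0.002
```

Run:
```python
from h import *
a=ctrl.camera("scene")[195:310,225:365];a=cv2.resize(a,(487,400),interpolation=cv2.INTER_CUBIC)
b=cv2.resize(ctrl.camera("top")[220:300,222:337],None,fx=2.7,fy=2.7,interpolation=cv2.INTER_CUBIC)
b=cv2.copyMakeBorder(b,0,400-b.shape[0],0,0,0)
cv2.imwrite("pics/z1.png",np.hstack([a,b]))
for c in("scene","top"): 
  for n in("rear_face","keeper","trunnion","grip"): print(c,n,lm(c,n))
go([-130,0,130],ori([0,0,-1],[0,1,0]))
```

```text
scene rear_face [(0.93, [0.4861, -0.091, 0.0372])]
scene keeper [(0.66, [0.4854, -0.0618, 0.0863])]
scene trunnion [(0.56, [0.4935, 0.0128, 0.1042]), (0.55, [0.5186, -0.3094, 0.0024])]
scene grip [(0.66, [0.4892, 0.0432, 0.1417])]
top rear_face [(0.68, [0.4852, -0.0348, 0.0026]), (0.5, [0.412, -0.2842, -0.0015])]
top keeper [(0.65, [0.4832, -0.067, 0.0924])]
top trunnion [(0.51, [0.4931, 0.0152, 0.1052])]
top grip [(0.67, [0.495, 0.0395, 0.1382])]
t 8.75 tcp_mould [-152.8    2.6  257.7] F_mould [-0.3 -0.2 -0.2] open 0.0
shift tool mm [127.7  -3.5  22.9] rot [-0.6 -0.  -0.5]
tool axes in mould (cols) [[-0.0, 0.01, 1.0], [0.01, 1.0, -0.01], [-1.0, 0.01, -0.0]]
```

View pics/z1.png

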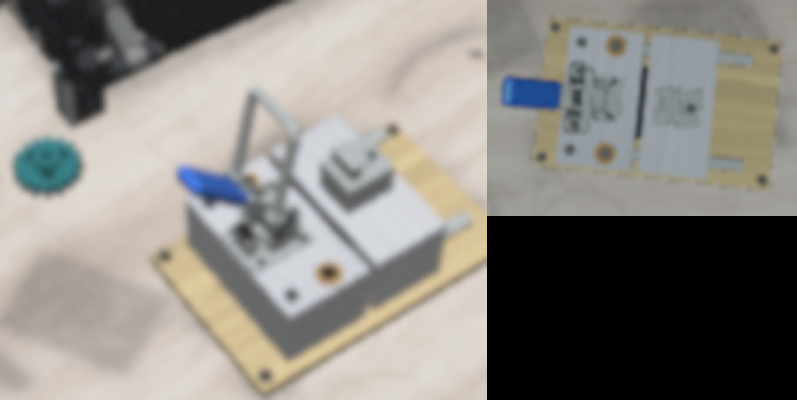

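The half sits at the seal with a thin dark gap. The U-bolt's bar runs from (255,92) to (297,135) in the crop and the lever is unchanged. I'll move down beside the grip and locate the bar.

Request:
{"method": "carry_out", "body": {"motion": [0,0,0,0.04,-0.003,0,1,0,0,0,0.04,0,0,1,0,0,0,0.03,0,0.005,1,0,0,0,0.01,0,0.01,1,0,0,0,0,0,0,1]}}

```text
time_s: 9.25
eef_pos: [0.5018, 0.0971, 0.1372]
eef_rot: [0.475, 0.532, 0.467, -0.523]
wrist_force: [0.4, -0.3, 0.7]
opening: 0.002
```

Run:
```python
from h import *
go([-110,0,130],ori([0,0,-1],[0,1,0]))
E0=np.array([(255,92),(297,135)])/(487/140)+[225,195]
best=[]
for r in np.arange(0,2.2,.05):
  for q in np.arange(.5,1.2,.05):
    t=np.array([-32-20*np.cos(q-.12),92+20*np.sin(q-.12)]);b=(t+77.5*np.array([np.cos(r),np.sin(r)]))/1e3
    P=mw(X,np.array([(b[0]-.001,.02,b[1]),(b[0]-.001,-.02,b[1])]));e=np.linalg.norm(np.array([px("scene",p) for p in P])-E0)
    best.append((e,r,q,*b))
for b in sorted(best)[:6]: print(np.round(b,3))
```

```text
t 9.25 tcp_mould [-134.9    3.6  137.2] F_mould [0.3 0.4 0.7] open 0.0
shift tool mm [ 7.1 -3.4 24.9] rot [-0.8 -0.  -0.9]
tool axes in mould (cols) [[-0.0, 0.01, 1.0], [0.02, 1.0, -0.01], [-1.0, 0.02, -0.0]]
[ 0.483  1.4    0.6   -0.037  0.178]
[ 0.556  1.4    0.65  -0.036  0.178]
[ 0.967  1.4    0.55  -0.037  0.177]
[ 1.103  1.4    0.7   -0.036  0.179]
[ 1.267  1.35   0.5   -0.034  0.175]
[ 1.474  1.35   0.55  -0.033  0.176]
```

Request:
{"method": "carry_out", "body": {"motion": [0,0,0,0.006,-0.003,0.008,1,0,0,0,0,0,0.008,1,0,0,0,0,0,0.008,1,0,0,0,0,0,0.008,1,0,0,0,0,0,0.008,1]}}

```text
time_s: 9.75
eef_pos: [0.4981, 0.055, 0.1368]
eef_rot: [0.477, 0.535, 0.464, -0.521]
wrist_force: [-0.1, 1.6, 0.8]
opening: -0.0
```

Request:
{"method": "carry_out", "body": {"motion": [0,0,0,0,0,0.008,1,0,0,0,0,0,0.008,1,0,0,0,0,0,0.006,1,0,0,0,0,0,0.004,1]}}

```text
time_s: 10.15
eef_pos: [0.4995, 0.0269, 0.1431]
eef_rot: [0.479, 0.538, 0.462, -0.517]
wrist_force: [-0.0, 1.2, 3.3]
opening: -0.001
```

Run:
```python
from h import *
go([-56,0,130],ori([0,0,-1],[0,1,0]))
```

```text
t 10.15 tcp_mould [-64.9   8.2 143.1] F_mould [-1.2 -0.1  3.3] open -0.0
shift tool mm [12.7 -8.6  9. ] rot [-0.9 -0.3 -2.2]
tool axes in mould (cols) [[-0.0, 0.02, 1.0], [0.04, 1.0, -0.02], [-1.0, 0.04, -0.01]]
```

Request:
{"method": "carry_out", "body": {"motion": [-0.9,0,-2,0.003,-0.006,0.003,1,0,0,0,0.003,-0.003,0.003,1,0,0,0,0,0,0.002,1]}}

```text
time_s: 10.45
eef_pos: [0.4975, 0.0171, 0.1449]
eef_rot: [0.479, 0.53, 0.47, -0.518]
wrist_force: [-2.1, 7.5, -5.3]
opening: -0.001
```

Request:
{"method": "carry_out", "body": {"motion": [0,0,0,0,0,0.001,1,0,0,0,0,0,0.001,1]}}

```text
time_s: 10.65
eef_pos: [0.4973, 0.0173, 0.1448]
eef_rot: [0.477, 0.532, 0.472, -0.517]
wrist_force: [3.2, 9.4, 2.4]
opening: -0.001
```

Request:
{"method": "carry_out", "body": {"motion": [0,0,0,0,0,0.001,1,0,0,0,0,0,0.001,1]}}

```text
time_s: 10.85
eef_pos: [0.4973, 0.0175, 0.1448]
eef_rot: [0.476, 0.533, 0.473, -0.515]
wrist_force: [1.3, 7.8, 3.3]
opening: 0.0
```

Run:
```python
from h import *
go([-56,0,130],ori([0,0,-1],[0,1,0]))
```

```text
t 10.85 tcp_mould [-55.3   7.  144.8] F_mould [-7.9  0.5  3.3] open 0.0
shift tool mm [14.7 -7.3 -0.5] rot [-0.  -0.9 -1.2]
tool axes in mould (cols) [[-0.02, 0.0, 1.0], [0.02, 1.0, 0.0], [-1.0, 0.02, -0.02]]
```

Request:
{"method": "carry_out", "body": {"motion": [0,-0.9,-1.2,0,-0.007,-0.02,1,0,0,0,0,0,-0.03,1,0,0,0,-0.045,0,0,1,0,0,0,-0.045,0,0,1,0,0,0,-0.02,0,0,1,0,0,0,0,0,0,1]}}

```text
time_s: 11.45
eef_pos: [0.4921, 0.067, 0.2539]
eef_rot: [-0.472, -0.52, -0.477, 0.528]
wrist_force: [-0.0, -0.4, 0.1]
opening: -0.0
```

Run:
```python
from h import *
a=ctrl.camera("scene")[195:295,255:375];a=cv2.resize(a,(600,500),interpolation=cv2.INTER_CUBIC)
cv2.imwrite("pics/z2.png",a)
ctrl.camera("top")
for c in("scene","top"): 
  for n in("keeper","trunnion","grip"): print(c,n,lm(c,n))
go([-56,0,130],ori([0,0,-1],[0,1,0]))
```

```text
scene keeper [(0.57, [0.4854, -0.0605, 0.0912])]
scene trunnion [(0.7, [0.4894, 0.0029, 0.111]), (0.45, [0.4131, -0.2795, -0.0029])]
scene grip [(0.55, [0.4854, 0.0044, 0.1589])]
top keeper [(0.61, [0.4836, -0.0648, 0.0948]), (0.22, [0.4868, -0.0347, 0.0049])]
top trunnion [(0.86, [0.4934, 0.0022, 0.1093]), (0.35, [0.6919, 0.085, 0.001])]
top grip [(0.54, [0.4899, -0.0027, 0.1545])]
t 11.85 tcp_mould [-104.2   -5.2  249.9] F_mould [ 0.3 -0.2  0.4] open 0.0
shift tool mm [119.9   7.7  47.8] rot [-0.   0.2  1.2]
tool axes in mould (cols) [[0.0, 0.0, 1.0], [-0.02, 1.0, -0.0], [-1.0, -0.02, 0.0]]
```

View pics/z2.png

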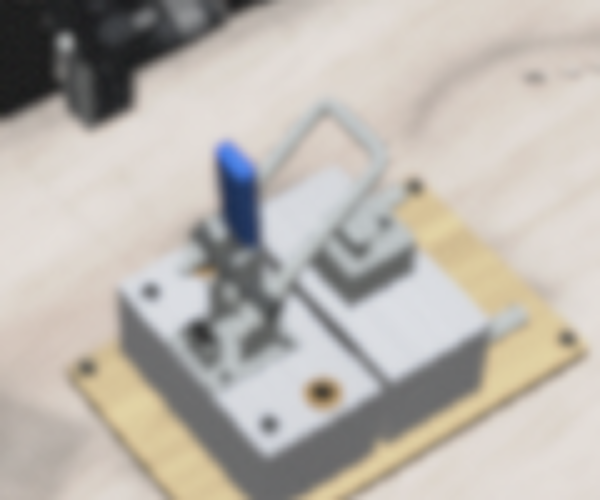

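The lever now stands upright, with the grip at (237,195). The U-bolt slopes out over the keeper, its bar from (327,103) to (380,155).

Run:
```python
from h import *
E0=np.array([(327,103),(380,155)])/5+[255,195]
best=[]
for r in np.arange(-.3,1.5,.02):
  for q in (1.4,1.48):
    t=np.array([-32-20*np.cos(q-.12),92+20*np.sin(q-.12)]);b=(t+77.5*np.array([np.cos(r),np.sin(r)]))/1e3
    P=mw(X,np.array([(b[0]-.001,.02,b[1]),(b[0]-.001,-.02,b[1])]));d=np.array([px("scene",p) for p in P])-E0;e=np.linalg.norm(d)
    best.append((e,r,q,*b,*d.ravel()))
for b in sorted(best)[:4]: print(np.round(b,3))
```

```text
[ 1.88   0.76   1.4    0.018  0.165 -0.656 -1.47   0.969  0.057]
[ 1.913  0.74   1.4    0.019  0.163 -0.268 -1.312  1.351  0.205]
[ 2.017  0.78   1.4    0.017  0.166 -1.055 -1.617  0.576 -0.078]
[ 2.102  0.72   1.4    0.021  0.162  0.111 -1.142  1.723  0.364]
```

Request:
{"method": "carry_out", "body": {"motion": [0,0.2,1.2,0,0.006,0.03,0.15,0,0,0,0,0,0.035,0.15,0,0,0,0,0,0.035,0.15,0,0,0,0,0,0.03,0.15,0,0,0,0.01,0,0.005,0.15,0,0,0,0.02,0,0,0.15,0,0,0,0.01,0,0,0.15,0,0,0,0,0,0,0.15]}}

```text
time_s: 12.65
eef_pos: [0.4805, -0.0704, 0.2034]
eef_rot: [-0.473, -0.523, -0.477, 0.525]
wrist_force: [-0.8, -0.5, 1.1]
opening: 0.422
```

Run:
```python
from h import *
go([36,1,185],ori([0,0,-1],[0,1,0]))
```

```text
t 12.65 tcp_mould [ 33.9  -1.1 203.4] F_mould [ 0.5 -0.8  1.1] open 0.42
shift tool mm [18.3  2.2  2.1] rot [ 0.1 -0.1  0.3]
tool axes in mould (cols) [[-0.0, -0.0, 1.0], [-0.01, 1.0, 0.0], [-1.0, -0.01, -0.0]]
```

Request:
{"method": "carry_out", "body": {"motion": [0,0,0,0.012,0.002,0.001,0.15,0,0,0,0.012,0,0.001,0.15,0,0,0,0.01,0,0.001,0.15,0,0,0,0.01,0,0.001,0.15,0,0,0,0.01,0,0.001,0.15]}}

```text
time_s: 13.15
eef_pos: [0.4832, -0.0742, 0.1467]
eef_rot: [-0.475, -0.523, -0.477, 0.523]
wrist_force: [-0.1, -0.6, 0.9]
opening: 0.427
```

Run:
```python
from h import *
go([42,1,120],ori([0,0,-1],[0,1,0]))
```

```text
t 13.15 tcp_mould [ 37.4   2.  146.7] F_mould [ 0.6 -0.1  0.9] open 0.43
shift tool mm [26.7 -1.   4.7] rot [ 0.3 -0.1  0.2]
tool axes in mould (cols) [[-0.0, -0.0, 1.0], [-0.0, 1.0, 0.0], [-1.0, -0.0, -0.0]]
```

Request:
{"method": "carry_out", "body": {"motion": [0,0,0,0.01,-0.001,0.002,0.15,0,0,0,0.01,0,0.001,0.15,0,0,0,0.008,0,0.001,0.15,0,0,0,0.004,0,0,0.15]}}

```text
time_s: 13.55
eef_pos: [0.4809, -0.0783, 0.1107]
eef_rot: [-0.474, -0.523, -0.477, 0.524]
wrist_force: [-0.3, 0.9, -0.2]
opening: 0.42
```

Run:
```python
from h import *
a=ctrl.camera("scene")[195:295,255:375];a=cv2.resize(a,(600,500),interpolation=cv2.INTER_CUBIC)
cv2.imwrite("pics/z3.png",a)
go([42,1,100],ori([0,0,-1],[0,1,0]))
```

```text
t 13.6 tcp_mould [ 41.5  -0.2 110.3] F_mould [-0.9 -0.6  0.1] open 0.43
shift tool mm [10.3  1.3  0.5] rot [ 0.2 -0.1  0.3]
tool axes in mould (cols) [[-0.0, -0.0, 1.0], [-0.01, 1.0, 0.0], [-1.0, -0.01, -0.0]]
```

View pics/z3.png

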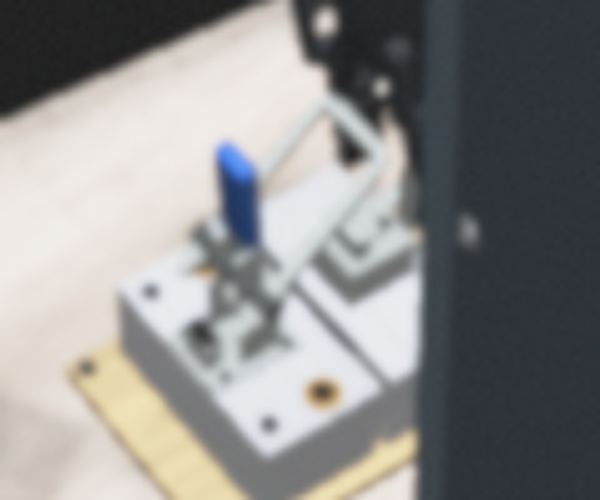

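I missed it: the fingers went down on the far (+x) side of the bar, which is still up at (355,125). I'll go back up and come down nearer.

Request:
{"method": "carry_out", "body": {"motion": [0,0,0,-0.03,0.001,0.005,0.15,0,0,0,-0.04,0,0,0.15,0,0,0,-0.02,0,-0.005,0.15,0,0,0,-0.002,0,-0.01,0.15,0,0,0,0,0,-0.01,0.15,0,0,0,0,0,-0.002,0.15]}}

```text
time_s: 14.2
eef_pos: [0.4836, -0.055, 0.2037]
eef_rot: [-0.473, -0.523, -0.478, 0.524]
wrist_force: [-0.4, -0.4, -0.5]
opening: 0.423
```

Run:
```python
from h import *
go([20,1,185],ori([0,0,-1],[0,1,0]))
```

```text
t 14.2 tcp_mould [ 18.2   0.5 203.7] F_mould [ 0.4 -0.3 -0.5] open 0.42
shift tool mm [18.7  0.6  1.9] rot [ 0.2 -0.2  0.4]
tool axes in mould (cols) [[-0.0, -0.0, 1.0], [-0.01, 1.0, 0.0], [-1.0, -0.01, -0.0]]
```

Request:
{"method": "carry_out", "body": {"motion": [0,0,0,0.012,0,0,0.15,0,0,0,0.012,0,0,0.15,0,0,0,0.01,0,0.003,0.15,0,0,0,0.006,0,0.004,0.15]}}

```text
time_s: 14.6
eef_pos: [0.4809, -0.0606, 0.157]
eef_rot: [-0.472, -0.521, -0.48, 0.524]
wrist_force: [0.8, -1.3, 1.3]
opening: 0.422
```

Run:
```python
from h import *
go([20,1,185],ori([0,0,-1],[0,1,0]))
a=ctrl.camera("scene")[205:245,305:350];cv2.imwrite("pics/z4.png",cv2.resize(a,None,fx=10,fy=10,interpolation=cv2.INTER_CUBIC))
```

```text
t 14.6 tcp_mould [ 24.1  -1.7 157. ] F_mould [1.2 1.  1.3] open 0.42
shift tool mm [-28.    2.3  -4.2] rot [ 0.3 -0.3  0.7]
tool axes in mould (cols) [[-0.0, -0.01, 1.0], [-0.01, 1.0, 0.01], [-1.0, -0.01, -0.0]]
```

Request:
{"method": "carry_out", "body": {"motion": [0,0,0,0.007,0.001,0.004,0.15,0,0,0,0.008,0.001,0.004,0.15,0,0,0,0.008,0,0.003,0.15,0,0,0,0.008,0,0.003,0.15,0,0,0,0.005,0,0.001,0.15]}}

```text
time_s: 15.15
eef_pos: [0.4802, -0.078, 0.1168]
eef_rot: [-0.47, -0.521, -0.48, 0.525]
wrist_force: [-0.5, 0.0, 1.6]
opening: 0.427
```

Run:
```python
from h import *
go([20,1,185],ori([0,0,-1],[0,1,0]))
a=ctrl.camera("scene")[195:295,255:375];a=cv2.resize(a,(600,500),interpolation=cv2.INTER_CUBIC)
cv2.imwrite("pics/z4.png",a)
```

```text
t 15.15 tcp_mould [ 41.4  -0.6 116.8] F_mould [ 0.  -0.5  1.6] open 0.43
shift tool mm [-68.1   0.7 -21.8] rot [ 0.2 -0.3  0.8]
tool axes in mould (cols) [[-0.01, -0.0, 1.0], [-0.01, 1.0, 0.0], [-1.0, -0.01, -0.01]]
```

View pics/z4.png

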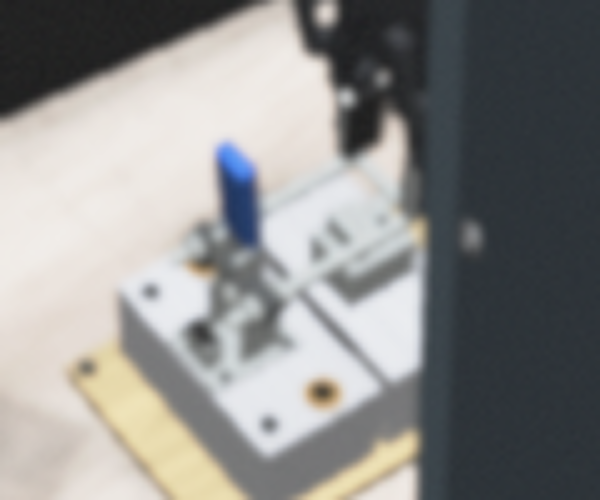

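The U-bolt is now about level under the fingertips, with the lever still upright. I'll press down gently in small steps.

Request:
{"method": "carry_out", "body": {"motion": [0,0,0,0.004,0.001,0.001,0.15,0,0,0,0.003,0,0,0.15,0,0,0,0.002,0,0,0.15]}}

```text
time_s: 15.5
eef_pos: [0.4808, -0.079, 0.1067]
eef_rot: [-0.47, -0.521, -0.481, 0.525]
wrist_force: [-0.1, -0.0, 0.7]
opening: 0.424
```

Request:
{"method": "carry_out", "body": {"motion": [0,0,0,0.003,0,0,0.15,0,0,0,0.002,0,0,0.15,0,0,0,0.002,0,0,0.15]}}

```text
time_s: 15.8
eef_pos: [0.481, -0.0787, 0.0995]
eef_rot: [-0.471, -0.521, -0.481, 0.525]
wrist_force: [0.6, -0.8, 0.8]
opening: 0.425
```

Request:
{"method": "carry_out", "body": {"motion": [0,0,0,0.002,0,0,0.15,0,0,0,0.002,0,0,0.15]}}

```text
time_s: 16.0
eef_pos: [0.4811, -0.0786, 0.0954]
eef_rot: [-0.471, -0.521, -0.481, 0.525]
wrist_force: [0.2, 0.4, -0.1]
opening: 0.424
```

Request:
{"method": "carry_out", "body": {"motion": [0,0,0,0.002,0,0,0.15,0,0,0,0.001,0,0,0.15]}}

```text
time_s: 16.2
eef_pos: [0.4818, -0.0789, 0.0938]
eef_rot: [-0.471, -0.521, -0.48, 0.525]
wrist_force: [-3.2, -0.1, 12.2]
opening: 0.422
```

Contact at z 93.8 with 12 N means the bar is on the keeper foot. I'll lift off, go beyond the bar with a slight tilt, and lower again.

Request:
{"method": "carry_out", "body": {"motion": [0,0,0,-0.008,0,0,0.15,0,0,0,-0.012,0,0,0.15,0,-6,0,0,0,0.012,0.15,0,-6,0,0,0,0.012,0.15,0,0,0,0,0,0,0.15]}}

```text
time_s: 16.7
eef_pos: [0.4808, -0.1048, 0.1188]
eef_rot: [-0.521, -0.463, -0.425, 0.578]
wrist_force: [-0.6, 0.7, 0.1]
opening: 0.428
```

Run:
```python
from h import *
th=np.deg2rad(12);go([62,1,88],ori([np.sin(th),0,-np.cos(th)],[0,1,0]))
a=ctrl.camera("scene")[195:295,255:375];a=cv2.resize(a,(600,500),interpolation=cv2.INTER_CUBIC)
cv2.imwrite("pics/z5.png",a)
ctrl.camera("top")
for c in("scene","top"): 
  for n in("keeper","trunnion","grip"): print(c,n,lm(c,n))
```

```text
t 16.7 tcp_mould [ 68.1   2.7 118.8] F_mould [-0.6 -0.7  0.1] open 0.43
shift tool mm [ 28.8  -1.4 -12.4] rot [0.2 0.1 0.5]
tool axes in mould (cols) [[0.21, -0.0, 0.98], [-0.01, 1.0, 0.0], [-0.98, -0.01, 0.21]]
scene keeper [(0.73, [0.4858, -0.0624, 0.09])]
scene trunnion [(0.76, [0.4901, 0.0012, 0.1086])]
scene grip [(0.53, [0.4891, 0.0063, 0.1546])]
top keeper []
top trunnion []
top grip []
```

View pics/z5.png

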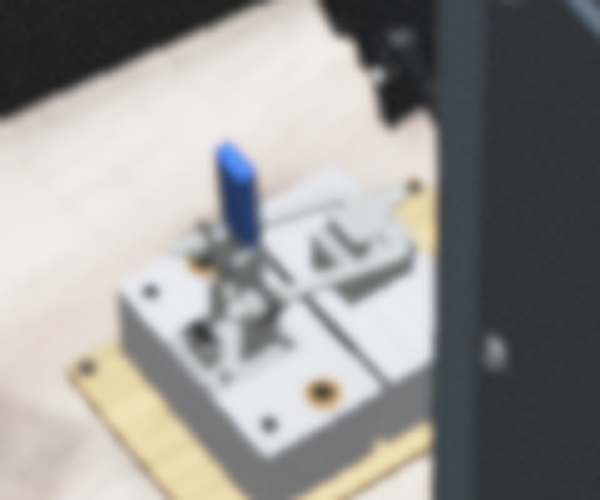

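The U-bolt is down around the keeper and the lever is still upright. I'll lower the fingers beyond the bar.

Request:
{"method": "carry_out", "body": {"motion": [0,0,0.5,0.012,-0.001,0,0.15,0,0,0,0.01,0,-0.002,0.15,0,0,0,0.006,0,-0.002,0.15,0,0,0,0,0,0,0.15]}}

```text
time_s: 17.5
eef_pos: [0.4792, -0.1081, 0.0887]
eef_rot: [-0.521, -0.467, -0.423, 0.576]
wrist_force: [-1.1, 0.3, -1.0]
opening: 0.418
```

Run:
```python
from h import *
th=np.deg2rad(12);go([56,1,87],ori([np.sin(th),0,-np.cos(th)],[0,1,0]))
```

```text
t 17.5 tcp_mould [71.5  1.4 88.7] F_mould [-0.2 -1.1 -1. ] open 0.42
shift tool mm [ -1.6  -0.4 -15.5] rot [-0.  -0.1  0.1]
tool axes in mould (cols) [[0.21, 0.0, 0.98], [-0.0, 1.0, -0.0], [-0.98, -0.0, 0.21]]
```

Request:
{"method": "carry_out", "body": {"motion": [0,0,0,-0.0005,0,-0.0055,0.15,0,0,0,-0.001,0,-0.005,0.15,0,0,0,-0.0005,0,-0.003,0.15,0,0,0,-0.0003,0,-0.0015,0.15]}}

```text
time_s: 17.9
eef_pos: [0.4814, -0.0917, 0.0882]
eef_rot: [-0.521, -0.467, -0.423, 0.576]
wrist_force: [-0.2, -0.3, 0.1]
opening: 0.425
```

Request:
{"method": "carry_out", "body": {"motion": [0,0,0,-0.0003,0,-0.0015,0.15,0,0,0,-0.0003,0,-0.0015,0.15]}}

```text
time_s: 18.1
eef_pos: [0.4822, -0.0881, 0.0887]
eef_rot: [-0.521, -0.467, -0.423, 0.576]
wrist_force: [-0.2, -1.6, 0.6]
opening: 0.423
```

Request:
{"method": "carry_out", "body": {"motion": [0,0,0,-0.0003,0,-0.0015,0.15,0,0,0,-0.0003,0,-0.0015,0.15]}}

```text
time_s: 18.3
eef_pos: [0.4824, -0.0865, 0.089]
eef_rot: [-0.522, -0.466, -0.422, 0.576]
wrist_force: [-1.2, -5.9, -0.5]
opening: 0.427
```

Run:
```python
from h import *
th=np.deg2rad(12);go([43,1,87],ori([np.sin(th),0,-np.cos(th)],[0,1,0]))
```

```text
t 18.3 tcp_mould [49.7  2.4 89. ] F_mould [ 5.9 -0.6 -0.5] open 0.43
shift tool mm [ 0.6 -1.4 -7. ] rot [0.1 0.1 0. ]
tool axes in mould (cols) [[0.21, -0.0, 0.98], [-0.0, 1.0, 0.0], [-0.98, -0.0, 0.21]]
```

Request:
{"method": "carry_out", "body": {"motion": [0,0,0,-0.0003,0,-0.0015,0.15,0,0,0,-0.0003,0,-0.0015,0.15]}}

```text
time_s: 18.5
eef_pos: [0.4825, -0.0854, 0.0893]
eef_rot: [-0.523, -0.464, -0.421, 0.577]
wrist_force: [-0.6, -5.8, -1.3]
opening: 0.425
```

Request:
{"method": "carry_out", "body": {"motion": [0,0,0,-0.0003,0,-0.0015,0.15,0,0,0,-0.0003,0,-0.0015,0.15]}}

```text
time_s: 18.7
eef_pos: [0.4826, -0.0844, 0.0896]
eef_rot: [-0.524, -0.463, -0.421, 0.578]
wrist_force: [-1.1, -6.0, -0.3]
opening: 0.425
```

Request:
{"method": "carry_out", "body": {"motion": [0,0,0,-0.0003,0,-0.0015,0.15,0,0,0,-0.0003,0,-0.0015,0.15]}}

```text
time_s: 18.9
eef_pos: [0.4827, -0.0834, 0.0899]
eef_rot: [-0.525, -0.462, -0.42, 0.579]
wrist_force: [-0.7, -5.4, -0.7]
opening: 0.425
```

Request:
{"method": "carry_out", "body": {"motion": [0,0.5,0,0,0,-0.0015,0.15,0,0.5,0,0,0,-0.0015,0.15,0,0,0,0,0,-0.0015,0.15,0,0,0,0,0,-0.0015,0.15]}}

```text
time_s: 19.3
eef_pos: [0.483, -0.0816, 0.0894]
eef_rot: [-0.522, -0.465, -0.423, 0.577]
wrist_force: [-0.6, -5.6, -0.5]
opening: 0.424
```

Request:
{"method": "carry_out", "body": {"motion": [0,0.3,0,0,0,-0.0015,0.15,0,0.3,0,0,0,-0.0015,0.15,0,0,0,0,0,-0.0015,0.15]}}

```text
time_s: 19.6
eef_pos: [0.4831, -0.0805, 0.0889]
eef_rot: [-0.521, -0.466, -0.425, 0.576]
wrist_force: [-0.8, -5.5, -0.9]
opening: 0.427
```

Run:
```python
from h import *
th=np.deg2rad(12);go([43,1,87],ori([np.sin(th),0,-np.cos(th)],[0,1,0]))
ctrl.camera("scene")
for n in("keeper","trunnion","grip"): print(n,lm("scene",n))
```

```text
t 19.6 tcp_mould [43.7  2.5 88.9] F_mould [ 5.5 -0.2 -0.9] open 0.43
shift tool mm [ 1.8 -1.5 -1. ] rot [ 0.2 -0.1  0.2]
tool axes in mould (cols) [[0.21, -0.0, 0.98], [-0.0, 1.0, 0.0], [-0.98, -0.0, 0.21]]
keeper [(0.5, [0.4845, -0.0614, 0.0934])]
trunnion [(0.6, [0.4929, 0.0085, 0.1059])]
grip [(0.55, [0.4911, 0.0313, 0.1509])]
```

Request:
{"method": "carry_out", "body": {"motion": [0,0,0,0,0,-0.0015,0.15,0,0,0,0,0,-0.0015,0.15,0,0,0,0,0,-0.0015,0.15,0,0,0,0,0,-0.0015,0.15]}}

```text
time_s: 20.2
eef_pos: [0.4834, -0.0794, 0.0888]
eef_rot: [-0.523, -0.463, -0.423, 0.578]
wrist_force: [-0.5, -5.8, 0.9]
opening: 0.423
```

Request:
{"method": "carry_out", "body": {"motion": [0,0,0,0,0,-0.0015,0.15,0,0,0,0,0,-0.0015,0.15,0,0,0,0,0,-0.0015,0.15,0,0,0,0,0,-0.0015,0.15]}}

```text
time_s: 20.6
eef_pos: [0.4835, -0.0788, 0.0889]
eef_rot: [-0.524, -0.46, -0.421, 0.58]
wrist_force: [-1.4, -7.0, 0.8]
opening: 0.428
```

Request:
{"method": "carry_out", "body": {"motion": [0,0,0,0,0,-0.0015,0.15,0,0,0,0,0,-0.0015,0.15,0,0,0,0,0,-0.0015,0.15]}}

```text
time_s: 20.9
eef_pos: [0.4835, -0.0787, 0.089]
eef_rot: [-0.526, -0.457, -0.419, 0.582]
wrist_force: [-1.8, -7.5, 0.6]
opening: 0.426
```

Run:
```python
from h import *
th=np.deg2rad(12);go([43,1,87],ori([np.sin(th),0,-np.cos(th)],[0,1,0]))
ctrl.camera("scene")
for n in("keeper","trunnion","grip"): print(n,lm("scene",n))
```

```text
t 20.9 tcp_mould [41.8  2.8 89. ] F_mould [ 7.6 -1.   0.6] open 0.43
shift tool mm [ 2.2 -1.8  0.7] rot [0.3 1.3 0.3]
tool axes in mould (cols) [[0.23, -0.0, 0.97], [-0.01, 1.0, 0.0], [-0.97, -0.01, 0.23]]
keeper [(0.46, [0.4866, -0.0573, 0.0895])]
trunnion [(0.82, [0.4922, 0.0089, 0.1049]), (0.64, [0.4866, -0.0338, -0.0019])]
grip [(0.66, [0.4913, 0.0414, 0.1453]), (0.22, [0.7769, 0.2154, 0.0006])]
```

The bar is seated under the lip: it stalled at about 7.5 N and the lever has followed down. I'll retreat, rise, and turn the tool towards the lever.

Request:
{"method": "carry_out", "body": {"motion": [0,0,0,0.003,0,0.012,0.15,0,0,0,0,0,0.015,0.15,0,0,0,-0.04,0,0.012,1,0,0,0,-0.04,0,0.008,1,0,8.5,0,-0.045,0,0.006,1,0,8.5,0,-0.03,0,0,1,0,8.5,0,0,0,0,1,0,8.5,0,0,0,0,1,0,8.5,0,0,0,0,1,0,0,0,0,0,0,1]}}

```text
time_s: 22.1
eef_pos: [0.4835, -0.1046, 0.2589]
eef_rot: [0.338, 0.641, 0.583, -0.367]
wrist_force: [0.1, 0.3, -0.7]
opening: 0.002
```

Run:
```python
from h import *
cv2.imwrite("pics/z6.png",cv2.resize(ctrl.camera("scene")[195:295,255:375],(600,500),interpolation=cv2.INTER_CUBIC))
for n in("keeper","trunnion","grip","rear_face"): print(n,lm("scene",n))
th=np.deg2rad(-32);go([-50,1,172],ori([np.sin(th),0,-np.cos(th)],[0,1,0]))
```

```text
keeper [(0.73, [0.4842, -0.0612, 0.093])]
trunnion [(0.67, [0.4925, 0.011, 0.1047])]
grip [(0.48, [0.4932, 0.0439, 0.1415])]
rear_face [(0.86, [0.4845, -0.0915, 0.0409])]
t 22.35 tcp_mould [ 63.8   5.7 260.7] F_mould [-0.4  0.2  0.1] open 0.0
shift tool mm [133.5  -3.7 -54.8] rot [1.  2.2 0.1]
tool axes in mould (cols) [[-0.5, -0.02, 0.87], [-0.0, 1.0, 0.02], [-0.87, 0.01, -0.5]]
```

View pics/z6.png

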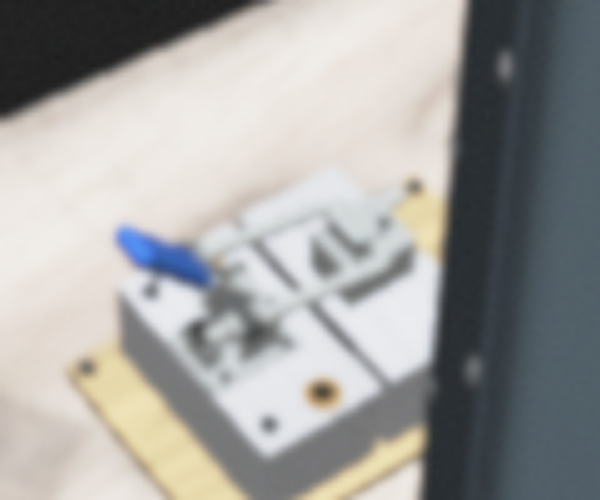

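The U-bolt is hooked round the keeper and the lever, with its grip at (165,255), is at about 0.75 rad. I'll approach the grip's upper face.

Request:
{"method": "carry_out", "body": {"motion": [1,0,0,0.025,-0.001,-0.012,1,0,0,0,0.035,-0.001,-0.013,1,0,0,0,0.035,-0.001,-0.013,1,0,0,0,0.03,0,-0.012,1,0,0,0,0.012,0,-0.006,1,0,0,0,0,0,0,1]}}

```text
time_s: 22.95
eef_pos: [0.4936, 0.0239, 0.1697]
eef_rot: [0.345, 0.637, 0.581, -0.372]
wrist_force: [0.1, -1.1, 0.4]
opening: 0.002
```

Run:
```python
from h import *
th=np.deg2rad(-35);go([-76,1,141],ori([np.sin(th),0,-np.cos(th)],[0,1,0]))
ctrl.camera("top");print(lm("top","grip"),lm("top","lever_pivot"))
```

```text
t 22.95 tcp_mould [-61.2   2.7 169.7] F_mould [1.1 0.2 0.4] open 0.0
shift tool mm [32.3 -1.7  1. ] rot [ 0.8  6.  -0. ]
tool axes in mould (cols) [[-0.49, -0.01, 0.87], [0.0, 1.0, 0.01], [-0.87, 0.01, -0.49]]
[(0.53, [0.492, 0.0327, 0.1406])] [(0.95, [0.4912, -0.0068, 0.0983]), (0.31, [0.4932, 0.0318, 0.1423])]
```

Request:
{"method": "carry_out", "body": {"motion": [0.8,6,0,0.012,-0.001,0.001,1,0,0,0,0.006,0,0,1,0,0,0,0.004,0,0,1]}}

```text
time_s: 23.4
eef_pos: [0.499, 0.0273, 0.1551]
eef_rot: [0.314, 0.66, 0.59, -0.341]
wrist_force: [-0.4, -0.5, 0.1]
opening: 0.001
```

Request:
{"method": "carry_out", "body": {"motion": [0,0,0,0.003,0,0,1,0,0,0,0.003,0,0,1]}}

```text
time_s: 23.6
eef_pos: [0.5002, 0.0297, 0.1508]
eef_rot: [0.316, 0.66, 0.589, -0.342]
wrist_force: [0.7, 0.6, 0.1]
opening: -0.001
```

Request:
{"method": "carry_out", "body": {"motion": [0,0,0,0.003,0,0,1,0,0,0,0.003,0,0,1]}}

```text
time_s: 23.8
eef_pos: [0.5012, 0.0334, 0.1465]
eef_rot: [0.317, 0.66, 0.589, -0.342]
wrist_force: [-0.5, -1.1, 2.1]
opening: -0.006
```

Run:
```python
from h import *
th=np.deg2rad(-35);go([-76,1,141],ori([np.sin(th),0,-np.cos(th)],[0,1,0]))
```

```text
t 23.8 tcp_mould [-71.5   9.3 146.5] F_mould [ 1.1 -0.3  2.1] open -0.01
shift tool mm [ 6.9 -8.4 -0.7] rot [ 0.2  0.6 -0.9]
tool axes in mould (cols) [[-0.57, 0.01, 0.83], [0.02, 1.0, 0.0], [-0.82, 0.02, -0.57]]
```

Request:
{"method": "carry_out", "body": {"motion": [0,0,-0.9,-0.002,-0.004,0,1,0,0,0,0,-0.003,0,1,0,0,0,0.002,-0.001,0,1]}}

```text
time_s: 24.1
eef_pos: [0.4926, 0.0347, 0.1466]
eef_rot: [0.315, 0.654, 0.595, -0.345]
wrist_force: [-0.5, -0.8, 0.6]
opening: -0.002
```

Request:
{"method": "carry_out", "body": {"motion": [0,0,0,0.003,0,-0.0005,1,0,-1,0,0.003,0,-0.0005,1,0,-1,0,0.003,0,-0.0005,1,0,-1,0,0.003,0,-0.0005,1]}}

```text
time_s: 24.5
eef_pos: [0.4937, 0.0431, 0.1378]
eef_rot: [0.331, 0.645, 0.585, -0.363]
wrist_force: [-2.2, -0.4, 4.3]
opening: 0.0
```

Run:
```python
from h import *
th=np.deg2rad(-35);go([-76,1,141],ori([np.sin(th),0,-np.cos(th)],[0,1,0]))
```

```text
t 24.5 tcp_mould [-80.4   0.9 137.8] F_mould [ 0.7 -2.2  4.3] open 0.0
shift tool mm [-5.   0.1  2.1] rot [ 0.2  3.8 -0. ]
tool axes in mould (cols) [[-0.52, -0.0, 0.86], [0.0, 1.0, 0.0], [-0.86, 0.0, -0.52]]
```

Request:
{"method": "carry_out", "body": {"motion": [0,-1.5,0,0.003,0,-0.0003,1,0,-1.5,0,0.003,0,-0.0003,1,0,-1.5,0,0.003,0,-0.0003,1]}}

```text
time_s: 24.8
eef_pos: [0.4944, 0.049, 0.1304]
eef_rot: [0.356, 0.629, 0.571, -0.389]
wrist_force: [-2.2, -0.8, 3.7]
opening: 0.004
```

Request:
{"method": "carry_out", "body": {"motion": [0,-1.5,0,0.003,0,-0.0003,1,0,-1.5,0,0.003,0,-0.0003,1,0,-1.5,0,0.003,0,-0.0003,1]}}

```text
time_s: 25.1
eef_pos: [0.4949, 0.054, 0.1221]
eef_rot: [0.381, 0.612, 0.555, -0.416]
wrist_force: [-1.7, -1.4, 4.9]
opening: 0.001
```

```bash
cat >> h.py <<'E'
def lev():
    o,p,Rt,Rm=tcp();d=p[[0,2]]+[1,0]-[-32,92];r=np.hypot(*d);print("r",r.round(1),"q~",(np.arctan2(d[1],-d[0])-np.arcsin(7/r)).round(3),"tool tilt",np.arctan2(-Rt[0,0],-Rt[2,0]).round(3),"y",p[1].round(1),"Fn along tool",(Rt.T@Rm.T@o["wrist_force"]).round(1),round(o["time_s"],1))
E
python3 -c "
from h import *
lev()"
```

```text
r 65.7 q~ 0.369 tool tilt 0.373 y 1.0 Fn along tool [-5.2 -1.6 -0.4] 25.1
```

Request:
{"method": "carry_out", "body": {"motion": [0,-2,0,0.003,0,0,1,0,-2,0,0.003,0,0,1,0,-2,0,0.003,0,0,1]}}

```text
time_s: 25.4
eef_pos: [0.4953, 0.0578, 0.1131]
eef_rot: [0.411, 0.588, 0.533, -0.449]
wrist_force: [-2.9, -0.0, 3.8]
opening: -0.002
```

```bash
python3 -c "
from h import *
lev()
ctrl.camera('scene')
for n in('keeper','trunnion','grip'): print(n,lm('scene',n))"
```

```text
r 65.6 q~ 0.22 tool tilt 0.261 y 1.0 Fn along tool [-3.8 -2.9 -0.7] 25.4
keeper [(0.48, [0.4859, -0.0595, 0.0881])]
trunnion [(0.57, [0.4951, 0.0181, 0.0948])]
grip [(0.61, [0.492, 0.0638, 0.1073])]
```

Request:
{"method": "carry_out", "body": {"motion": [0,-2,0,0.003,0,0,1,0,-2,0,0.003,0,0,1]}}

```text
time_s: 25.8
eef_pos: [0.4955, 0.0588, 0.107]
eef_rot: [0.428, 0.573, 0.518, -0.469]
wrist_force: [-1.0, 0.6, 1.6]
opening: -0.002
```

Request:
{"method": "carry_out", "body": {"motion": [0,-2,0,0.002,0,0,1,0,-2,0,0.002,0,0,1]}}

```text
time_s: 26.0
eef_pos: [0.4956, 0.0589, 0.1025]
eef_rot: [0.446, 0.556, 0.502, -0.49]
wrist_force: [0.0, 0.5, 0.7]
opening: -0.001
```

```bash
python3 -c "
from h import *
lev()"
```

```text
r 64.1 q~ 0.055 tool tilt 0.123 y 1.2 Fn along tool [-0.6 -0.  -0.6] 26.0
```

Request:
{"method": "carry_out", "body": {"motion": [0,-2,0,0.0015,0,0,1,0,-2,0,0.0015,0,0,1]}}

```text
time_s: 26.2
eef_pos: [0.4956, 0.0587, 0.099]
eef_rot: [0.463, 0.538, 0.486, -0.51]
wrist_force: [-5.0, 2.3, 15.5]
opening: -0.0
```

Request:
{"method": "carry_out", "body": {"motion": [0,0,0,0.001,0,0,1,0,0,0,0.001,0,0,1]}}

```text
time_s: 26.4
eef_pos: [0.4957, 0.0587, 0.099]
eef_rot: [0.463, 0.538, 0.486, -0.51]
wrist_force: [-5.9, 1.1, 15.6]
opening: 0.003
```

```bash
python3 -c "
from h import *
lev()"
```

```text
r 63.5 q~ 0.001 tool tilt 0.051 y 1.3 Fn along tool [-15.6  -5.9  -1.4] 26.4
```

The lever is home: q≈0 with a firm stop at z 99. I'll lift off straight away and check.

Request:
{"method": "carry_out", "body": {"motion": [0,0,0,-0.005,0,0,1,0,0,0,-0.03,0,0,1,0,0,0,-0.04,0,0,1,0,0,0,-0.04,0,-0.01,1,0,0,0,-0.03,0,-0.03,1,0,0,0,0,0,-0.03,1,0,0,0,0,0,-0.03,1,0,0,0,0,0,0,1]}}

```text
time_s: 27.2
eef_pos: [0.5052, 0.1505, 0.2541]
eef_rot: [0.458, 0.54, 0.486, -0.511]
wrist_force: [-1.2, -0.3, -0.2]
opening: -0.001
```

Run:
```python
from h import *
go([-76,1,141])
a=cv2.resize(ctrl.camera("scene")[195:295,255:375],(480,400),interpolation=cv2.INTER_CUBIC)
b=cv2.resize(ctrl.camera("top")[220:300,222:337],None,fx=2.7,fy=2.7,interpolation=cv2.INTER_CUBIC)
cv2.imwrite("pics/z7.png",np.hstack([a,cv2.copyMakeBorder(b,0,400-b.shape[0],0,0,0)]))
for n in("keeper","trunnion","grip","rear_face"): print(n,lm("scene",n),lm("top",n))
for n in("gear","sanding_block","electrical_tape","screwdriver","nozzle_jar","ipa_bottle"): print(n,lm("top",n))
```

```text
t 27.2 tcp_mould [-188.4    1.7  254.1] F_mould [ 0.4 -1.2 -0.2] open -0.0
shift tool mm [106.6   0.5 118.6] rot [0. 0. 0.]
tool axes in mould (cols) [[-0.06, 0.01, 1.0], [-0.0, 1.0, -0.01], [-1.0, -0.0, -0.06]]
keeper [(0.8, [0.4864, -0.0601, 0.0908]), (0.49, [0.4932, 0.0677, 0.0952])] [(0.82, [0.4832, -0.0656, 0.0958])]
trunnion [(0.69, [0.4921, 0.0166, 0.0885]), (0.58, [0.4136, -0.28, -0.0047])] [(0.95, [0.4935, 0.0178, 0.0901])]
grip [(0.53, [0.4939, 0.0666, 0.0936])] [(0.59, [0.4976, 0.061, 0.0924])]
rear_face [(0.93, [0.4854, -0.0905, 0.0368])] [(0.58, [0.4829, -0.095, 0.0355])]
gear [(0.79, [0.6646, 0.0387, 0.0015]), (0.57, [0.69, 0.0861, 0.0011])]
sanding_block []
electrical_tape [(0.7, [0.4088, -0.2826, 0.0016]), (0.55, [0.4954, 0.0606, 0.093])]
screwdriver [(0.53, [0.5155, -0.3076, -0.0005])]
nozzle_jar [(0.76, [0.7396, 0.0868, 0.0013]), (0.62, [0.4976, 0.0597, 0.0917])]
ipa_bottle [(0.63, [0.7712, 0.214, 0.0003]), (0.35, [0.6423, 0.2032, 0.0017])]
```

View pics/z7.png

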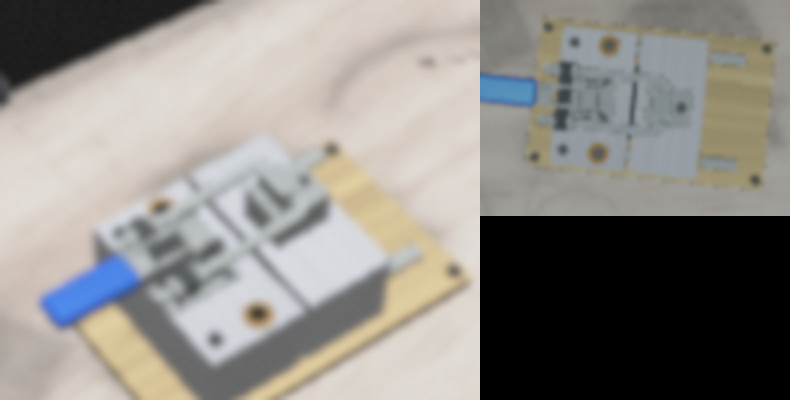

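The lever lies level at (90,290), with the U-bolt's legs running level to the keeper and its end under the lip. The arm is clear, so I'll hand in.

```bash
python3 -c "
from h import *
print(ctrl.hand_in())"
```

```text
the job is handed in; nothing more can be done
None
```

The mould is closed and clamped, and the job is handed in at about 27 s. No verdict is reported at hand-in.

**What I did**
- **Sliding half:** I pushed it in until it stalled against the seal at about 7–8 N.
- **U-bolt:** I raised the lever to its stop and pressed the bar down beyond the lip, which met the keeper foot at 12 N. I then drew it back under the lip at 6–7.5 N.
- **Lever:** I pressed it past centre with about 4–5 N. It stopped home at 15.6 N, above the 10 N target but under 25 N, and I then lifted off.

**Last checks**
- **Lever:** the angle worked out from the TCP was about 0.00 rad when it stopped. The last picture, taken after I lifted off, shows it lying level.
- **U-bolt:** the last picture shows it level and hooked round the keeper.
- **Loose things:** I never worked near them, and the wrist read about 1 N after backing off. The final network check found five names near where the first picture shows them. It missed the sanding block, and I had no measured starting positions to compare against.

**What failed or was not measured**
- The first try at pressing the U-bolt down missed the bar, because the fingers went past it on the far side. I redid it without harm.
- I could not measure the keeper's pull or the seal squeeze directly. I judged the U-bolt hooked from the lever's resistance, a rough estimate of 35 N of pull on the way down.

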